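# Check a dowel on a go / no-go gap gauge

### The arm

A 6-joint arm with a two-finger parallel gripper is mounted at the origin on a cart in front of the work surface, level with it; the furniture and walls round the work are solid. World frame = base frame: x ahead of the robot, y to its left, z up, the work surface at z = 0. Lengths are in mm, angles in rad, forces in N, time in s.
With the tool pointing down it reaches from about 425 to 950 mm from the base axis. Payload 14.7 kg.
Tool frame: the origin (TCP) lies on the centre line of the jaws, within the pads' length; the fingertips stand 19 mm ahead of it and the grasp point (between the pads) is the TCP (ctrl.tcp_to_tips is the distance from the TCP to the fingertips, in mm); z points along the fingers, y is the line along which they close (so a half turn about z gives the same grasp; the last joint's range is limited). The gripper opens to 85 mm and grips with 20 to 120 N. Pads are 22 mm wide; open, the fingers measure 114 mm over their backs; the gripper's body (76 mm by 85 mm) begins 54 mm behind the grasp point. The pads swing forward as they close: fully open they stand 13 mm farther back than shut.
Start: joints at [-1.163, 0.48, 1.596, -0, 1.065, -0.047], TCP at [285.548, -583.913, 250.297] pointing down, gripper open.
Joint ranges: [-2.75, 2.75], [-0.82, 2.05], [0.23, 2.67], [-1.56, 4.7], [0.09, 2.69], [-2.92, 2.92]. Speed limits (rad/s): [1.89, 1.89, 2.39, 3.01, 3.01, 3.01].

### API

Orientations are given as [roll, pitch, yaw] about the fixed x, y, z axes, in that order (R = Rz(yaw) Ry(pitch) Rx(roll)).
In Python, from cell import ctrl, viewer, finder gives the robot as it stands.
- The arm moves only by the tool step_arm, never from a script. Its argument "plan" is a list of rows, each a list of 7 numbers: the shift along the tool's x, y, z in mm, then the turn, a rotation vector about the tool's x, y, z in degrees, then the finger opening in mm, from 0 to 85.4. In form: [[x, y, z, rx, ry, rz, fingers], ...]. A call has 1 to 20 rows; each row shifts and turns the commanded pose from where the row before left it, along the tool's axes as they then stand; what a row does not reach is not made up. A row lasts 1/10 s, in which the tool goes at most 50 mm and 8.59 degrees, less where a joint would pass 70% of its speed; a pose out of reach is approached as far as the arm can. A call is refused whole if a number of a shift passes 50 or a number of a turn 8.59, either way. A call with a gripper value outside its range is refused whole. The fingers move at their own pace and stop on an object; "newtons" is the grip in N (left out, the last holds). Time passes only in rows, so rows that do not move let the fingers close. It gives the time, the measured TCP pose, the force, the opening and the grip force at its end, in the units of the state.
- ctrl.sense(): the state, without advancing time (a new reading comes with each control period).
- viewer.get_image(name): name is "scene" or "top" or "wrist"; returns a dict with "color" (420x560x3 uint8, red, green, blue), "camera_matrix" (3x3 intrinsics, pixels), "R" (3x3) and "t" (3): a world point X has camera coordinates R X + t. Camera axes: x right, y down, z forward; pixel columns grow to the right and rows downward; lengths in mm; the calibration is good to about 2 mm. A picture is of the moment at which its call begins. There is no depth.
- ctrl.finish_job(): hands the job in; it is judged then, once.
Trained networks look in the newest picture that a camera, given by its name, has taken for a name from the list of things; names that differ only in an ending like _2 or _b are one class to them, and where a whole thing is asked for, a point or a joint stands for the part that bears it (a point fixed in the world has none). Each returns a list of dicts, best first, with "p" (0 to 1); they miss things now and then, are a little off and sometimes report something else, mostly with a low value. They report only what shows in the picture. A call takes as long as a camera call. They do not tell look-alikes from the thing itself.
- finder.trace(thing, camera): "pixels" (420x560 bool, what is visible of it) and "bbox" ([left, top, right, bottom] in pixels, round what is visible of it).
The state is a dict: "time": time; "joint_positions": joint angles; "joint_velocities": joint speeds; "joint_torque": joint torques, N m; "eef_pos": TCP position; "tool_rot": TCP orientation; "contact_force": force on the tool from outside, world axes, zero at the start; "torque": the same for the moment, N m; "width": finger opening in mm; "grip_force": force on a finger pad.
Only numpy, scipy, OpenCV 4.12 (cv2) and the standard library are available. Lean on these libraries where they do the work, as an engineer would, in place of code of your own. Each camera call takes 0.05 s, during which the arm holds its last target. There are 200 camera calls.

### The job

Check the thicker of the two upright steel dowels in the holder block on the U-shaped gap gauge: hold it upright and low, just above or on the worktop, push it in from the gauge's open end right through the wide go gap and on until the narrow no-go gap stops it, and press it there gently (about 10 N, never over 20 N on the gauge) for half a second. Then draw it back out the way it went in, never lifting it inside the gauge, and stand it fully home in the empty middle hole of the holder block and let go. Leave the thin dowel and the other things where they are.

Things in the scene. Friction and masses are not known exactly. Their poses are not given: they have to be found in the camera images.
- thick_dowel: The part to check: plain steel cylinder 20 mm in diameter, 80 mm long, about 0.2 kg, both ends chamfered 1.5 mm. It starts standing in one of the two end holes of the holder. Origin: centre of its underside; z along its axis, up.
- thin_dowel: The other dowel, to be left alone: plain steel cylinder 14 mm in diameter, 80 mm long, standing in the other end hole. Origin: centre of its underside.
- holder: Fixed aluminium block 44 x 150 x 28 mm (its x, y, z) with three blind holes in a row along its y axis, 50 mm apart: 22 mm in diameter, 22 mm deep, 2 mm chamfer at the mouth. A dowel in a hole has its underside 6 mm above the worktop and 58 mm showing above the block. Origin: centre of the underside.
- holder_middle (a point): Centre of the mouth of the holder's empty middle hole, on the block's top face, 28 mm above the worktop; x, y axes as the holder's.
- gauge: Fixed U-shaped steel gap gauge, 30 mm high, no floor: the dowel moves between its rails just above the worktop. Its x axis is the direction of pushing in, from the open end (x = -53 mm) to the bridge (x = 72 mm); z up. Origin: on the centre line at worktop height. Rails 40 mm apart inside, 64 mm over their outsides, low feet to 43 mm either side.
- go_gap (a point): Middle of the go gap on the gauge's centre line, at the jaws' top (30 mm up); axes as the gauge's. Go jaws: gap 22 mm, gauge x = -45 to -20 mm, with a tapered mouth 34 mm wide at x = -53 mm. This point is at x = -32.5 mm.
- nogo_zone (a point): Mark on the gauge (not on the no-go jaws) at gauge x = 30 mm, 30 mm up, on the centre line. The no-go jaws: gap 16 mm, square-edged, rigid, clamp straps to 38 mm high; their front face is set up to 14 mm before or behind this mark, different each time and not measured: feel for it. A 20 mm dowel stops with its axis 6 mm before that face.
- tin: Bystander: low round grey tin, 55 mm across, 16 mm high, near the front edge, between the holder and the gauge. Origin: centre of its underside.
- conn: Bystander: black connector box with white cover, 44 x 62 x 30 mm, beyond the gauge. Origin: centre of its underside.
- spool: Bystander: flat reel, 68 mm across, 13 mm high, lying beyond the gauge on the left. Origin: centre of its underside.
Things that resemble listed ones, but are neither listed nor needed, are in the scene too. What is shaped like the thick_dowel but yellow is not meant.

How it is judged (in metres and radians):
On the way, in this order (a step that is already met when the one before it is completed fails the run):
1. the thick dowel is in the go gap, upright and with its underside less than 12 mm above the worktop (x of thick_dowel in the frame of gauge between -0.042 and -0.022 m and y of thick_dowel in the frame of gauge between -0.004 and 0.004 m and height (world z) of thick_dowel below 0.012 m and angle between thick_dowel's own z axis and vertical below 0.12 rad).
2. past the go gap, the upright dowel presses on the no-go jaws with more than 5 N for 0.3 s (x of thick_dowel in the frame of gauge between 0.004 and 0.044 m and y of thick_dowel in the frame of gauge between -0.005 and 0.005 m and height (world z) of thick_dowel below 0.012 m and angle between thick_dowel's own z axis and vertical below 0.12 rad and contact force between thick_dowel and gauge above 5 N), for 0.3 s.
3. the dowel is drawn back out of the open end (x of thick_dowel in the frame of gauge below -0.05 m).
At the end, for the whole second after the job is handed in: The thick dowel stands in the middle hole of the holder: its axis within 4 mm of the hole's, underside less than 9 mm above the worktop (6 mm is fully home), upright within 0.1 rad, at rest and released (horizontal distance between thick_dowel and holder_middle below 0.004 m and height (world z) of thick_dowel below 0.009 m and angle between thick_dowel's own z axis and vertical below 0.1 rad and linear speed of thick_dowel below 0.02 m/s and contact force between thick_dowel and the fingers below 0.1 N); the robot touches nothing.
It fails at once if the dowel presses on the gauge with more than 20 N (contact force between thick_dowel and gauge above 20 N).
It fails at once if the dowel is lifted more than 15 mm inside the gauge (x of thick_dowel in the frame of gauge between -0.045 and 0.06 m and y of thick_dowel in the frame of gauge between -0.02 and 0.02 m and height (world z) of thick_dowel between 0.015 and 0.06 m).
It fails at once if the thin dowel is moved more than 15 mm (distance of thin_dowel from where it was at the start of the episode above 0.015 m).
It fails at once if another thing on the table is moved more than 25 mm (distance of any of tin, conn, spool from where it was at the start of the episode above 0.025 m).
It also fails if it takes over 72 s, if anything falls off the work surface, if the arm or the gripper's body presses on something with over 40 N, if the wrist force passes 120 N, or if a joint passes its speed limit or range.

## Working session

There is one attempt and no reset: what is moved stays moved. The work goes in short steps, Python scripts to look and compute and a tool call to move; the robot and the scene stay as the last step left them, time stands still between calls to the robot, and variables do not carry over. Pictures are saved under pics/ and viewed, at most 10 in all, crops included, and the job is handed in when it is done.

Besides the shell and the picture viewer there is one more tool, called after "Call:" by a JSON object that holds its "api" and its "payload". step_arm: Moves the arm, as the interface text tells. Its arguments: {"type":"object","properties":{"plan":{"type":"array"},"newtons":{"type":"number"}},"required":["plan"]}

```bash
mkdir -p pics; cat > h.py <<'E'
import numpy as np,cv2
from cell import ctrl,viewer,finder
def save(im,n): cv2.imwrite(f'pics/{n}.png',im['color'][:,:,::-1])
def ray(im,uv,z):
    K=np.array(im['camera_matrix']);R=np.array(im['R']);t=np.array(im['t'])
    d=R.T@np.linalg.solve(K,[uv[0],uv[1],1]);c=-R.T@t
    return c+d*(z-c[2])/d[2]
def proj(im,X):
    p=np.array(im['R'])@np.array(X,float)+np.array(im['t']);q=np.array(im['camera_matrix'])@p
    return q[:2]/q[2]
E
python3 - <<'E'
from h import *
s=ctrl.sense();print({k:np.round(v,3).tolist() for k,v in s.items()})
ims={}
for c in('scene','top'):
    im=viewer.get_image(c);save(im,c+'0');ims[c]=im
    print(c,np.round(-np.array(im['R']).T@im['t']),np.round(im['R'],2).tolist(),im['camera_matrix'][0][0])
    for n in('thick_dowel','thin_dowel','holder','gauge','tin','conn','spool'):
        for r in finder.trace(n,c): print(c,n,round(r['p'],2),r['bbox'],r['pixels'].sum(), np.round(np.argwhere(r['pixels']).mean(0)[::-1]))
cv2.imwrite('pics/both.png',cv2.resize(np.hstack([ims['scene']['color'],ims['top']['color']])[:,:,::-1],(800,300)))
E
```

```text
{'time': 0.0, 'joint_positions': [-1.163, 0.481, 1.597, 0.0, 1.065, -0.047], 'joint_velocities': [0.0, 0.0, 0.001, 0.0, 0.0, -0.0], 'joint_torque': [-0.004, -95.067, -43.019, -0.001, 0.012, 0.0], 'eef_pos': [285.387, -583.563, 249.667], 'tool_rot': [-3.14, -0.0, 0.455], 'contact_force': [-0.457, -0.282, -0.096], 'torque': [0.032, 0.017, -0.01], 'grip_force': 0.0, 'width': 85.537}
scene [-296. -501.  490.] [[0.5, -0.87, -0.03], [-0.34, -0.17, -0.92], [0.8, 0.47, -0.38]] 388.9343950653757
scene thick_dowel 0.9 [420.9, 248.5, 433.4, 288.9] 349 [427. 270.]
scene thick_dowel 0.53 [352.3, 227.6, 361.3, 252.9] 210 [355. 241.]
scene thin_dowel 0.66 [396.4, 231.6, 401.0, 261.4] 164 [398. 246.]
scene thin_dowel 0.65 [220.6, 188.6, 235.3, 201.9] 192 [228. 196.]
scene thin_dowel 0.16 [341.4, 245.3, 409.7, 273.7] 1219 [376. 260.]
scene holder 0.97 [342.8, 244.1, 409.0, 273.1] 1203 [375. 260.]
scene gauge 0.57 [183.3, 200.2, 228.3, 225.0] 794 [206. 213.]
scene tin 0.65 [225.4, 238.2, 246.0, 252.2] 260 [235. 245.]
scene conn 0.54 [220.4, 188.5, 236.0, 203.5] 190 [228. 196.]
scene spool 0.73 [180.0, 194.7, 200.9, 205.4] 155 [189. 197.]
top [ 448.   -3. 1232.] [[-0.03, -1.0, 0.0], [-0.99, 0.03, -0.11], [0.11, -0.0, -0.99]] 463.79845971510304
top thick_dowel 0.41 [430.0, 235.6, 446.2, 244.0] 100 [440. 241.]
top thick_dowel 0.4 [367.4, 226.1, 376.3, 235.8] 71 [374. 231.]
top thin_dowel 0.72 [108.9, 173.4, 137.7, 196.6] 496 [122. 184.]
top holder 0.82 [358.8, 214.5, 419.4, 239.5] 800 [389. 228.]
top gauge 0.64 [159.7, 191.1, 198.6, 243.9] 1190 [181. 217.]
top tin 0.61 [244.3, 254.0, 268.7, 275.0] 365 [257. 263.]
top conn 0.73 [156.0, 147.7, 185.5, 175.0] 390 [169. 161.]
top spool 0.57 [109.4, 173.8, 133.6, 197.8] 525 [122. 184.]
top spool 0.37 [163.3, 192.0, 201.5, 249.4] 1163 [181. 217.]
```

```bash
python3 - <<'E'
import cv2,numpy as np
a=cv2.imread('pics/scene0.png')[170:310,160:460]; b=cv2.imread('pics/top0.png')[130:290,100:460]
cv2.imwrite('pics/crop.png',np.vstack([cv2.resize(a,(640,299),interpolation=2),cv2.resize(b,(640,284),interpolation=2)]))
E
```

```text
(no output)
```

View pics/crop.png

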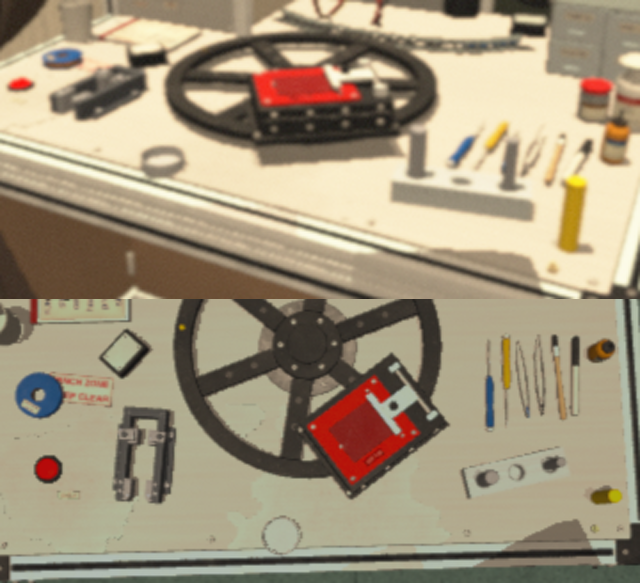

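Thick-dowel candidates: the left dowel in the holder (scene 355,241 / top 374,231), the right dowel in the holder (scene 399,246, visibly thinner), and the yellow one at (427,270), which is excluded. The left grey one fits. The gauge is at top (181,217), with its open end towards the robot.

```bash
python3 - <<'E'
from h import *
im=viewer.get_image('top')
for n,z in(('holder',28),('gauge',30),('tin',16)):
    r=finder.trace(n,'top')[0]
    P=np.array([ray(im,p[::-1],z)[:2] for p in np.argwhere(r['pixels'])],np.float32)
    print(n,cv2.minAreaRect(P),P.mean(0))
for p in((371.5,229),(392,228),(404,222)): print(p,ray(im,p,28),ray(im,p,64+0))
a=cv2.imread('pics/scene0.png')[200:300,330:440];b=im['color'][200:260,350:440,::-1]
cv2.imwrite('pics/crop2.png',np.hstack([cv2.resize(a,(440,400)),cv2.resize(b,(360,240),interpolation=2).copy() if 0 else cv2.copyMakeBorder(cv2.resize(b,(360,240)),0,160,0,0,0)]))
E
```

```text
holder ((522.164306640625, -290.13189697265625), (49.850013732910156, 156.24154663085938), 9.946346282958984) [ 520.7833  -291.84283]
gauge ((561.4014282226562, 251.6929931640625), (85.27424621582031, 137.9630584716797), 85.66646575927734) [563.63794 251.46661]
tin ((436.41998291015625, 57.099510192871094), (52.09765625, 54.2858772277832), 88.66385650634766) [437.26434  56.80024]
(371.5, 229) [ 517.56037308 -242.79164364   28.        ] [ 515.4871849  -235.62105667   64.        ]
(392, 228) [ 518.75084548 -296.20041184   28.        ] [ 516.64205433 -287.43255042   64.        ]
(404, 222) [ 533.54518023 -328.26164689   28.        ] [ 530.99394088 -318.53494306   64.        ]
```

View pics/crop2.png

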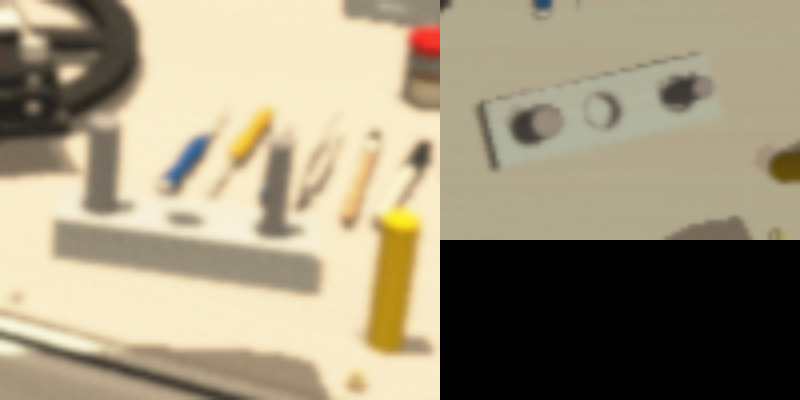

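The crop confirms that the grey dowel on the left (scene ~355,241) is thicker than the right one, and that the yellow one stands apart. I'll move above it.

Call:
{"api": "step_arm", "payload": {"plan": [[32.7,-18.8,0,0,0,0,85],[32.7,-18.8,0,0,0,0,85],[32.7,-18.8,0,0,0,0,85],[32.7,-18.8,0,0,0,0,85],[32.7,-18.8,0,0,0,0,85],[32.7,-18.8,0,0,0,0,85],[32.7,-18.8,0,0,0,0,85],[32.7,-18.8,0,0,0,0,85],[32.7,-18.8,0,0,0,0,85],[32.7,-18.8,0,0,0,0,85],[32.7,-18.8,0,0,0,0,85],[0,0,0,0,0,-8.2,85],[0,0,0,0,0,-8.2,85],[0,0,0,0,0,-8.2,85],[0,0,0,0,0,-8.2,85],[0,0,0,0,0,-8.2,85],[0,0,0,0,0,-8.2,85],[0,0,0,0,0,-8.2,85],[0,0,0,0,0,-8.2,85],[0,0,0,0,0,-8.2,85]], "newtons": 60}}

```text
time: 3.0
eef_pos: [517.9, -240.1, 250.3]
tool_rot: [3.142, 0.0, 1.749]
contact_force: [-0.2, -0.6, -0.7]
width: 85.1
grip_force: 0.0
```

```bash
python3 - <<'E'
from h import *
s=ctrl.sense();print({k:np.round(s[k],3).tolist() for k in('time','joint_positions','eef_pos','tool_rot','contact_force','width')})
im=viewer.get_image('wrist');save(im,'w1')
np.savez('w1.npz',**{k:np.array(im[k]) for k in('camera_matrix','R','t')})
print(-np.array(im['R']).T@im['t'],im['camera_matrix'])
for n in('thick_dowel','thin_dowel','holder'):
    for r in finder.trace(n,'wrist'): print(n,r['p'],r['bbox'])
E
```

```text
{'time': 3.0, 'joint_positions': [-0.487, 0.37, 1.781, 0.0, 0.99, -0.665], 'eef_pos': [517.859, -240.144, 250.348], 'tool_rot': [3.142, 0.0, 1.749], 'contact_force': [-0.158, -0.599, -0.705], 'width': 85.135}
[ 502.72394417 -160.75344303  373.12715695] [[340.32069487   0.         286.15531063]
 [  0.         340.32069487 208.70878715]
 [  0.           0.           1.        ]]
thick_dowel 0.62 [265.9, 170.7, 288.1, 204.2]
thick_dowel 0.58 [213.8, 295.2, 240.7, 349.4]
thin_dowel 0.8 [276.2, 252.2, 285.9, 296.8]
holder 0.77 [256.2, 152.8, 299.8, 283.1]
```

View pics/w1.png

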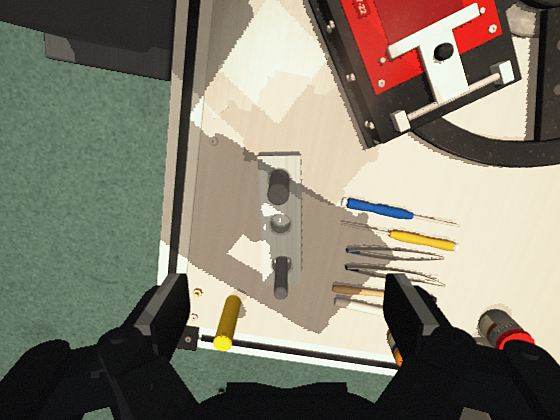

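The wrist view shows the holder at (256–300, 153–283), the thick dowel at (278,187), the empty hole at (281,222) and the thin dowel at (281,280). I'll enlarge it for precise points.

```bash
python3 - <<'E'
import cv2
a=cv2.imread('pics/w1.png')[145:305,235:325]
a=cv2.LUT(a,((__import__('numpy').arange(256)/255.)**.6*255).astype('uint8'))
cv2.imwrite('pics/w1c.png',cv2.resize(a,None,fx=3.75,fy=3.75,interpolation=cv2.INTER_CUBIC))
E
```

```text
(no output)
```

View pics/w1c.png

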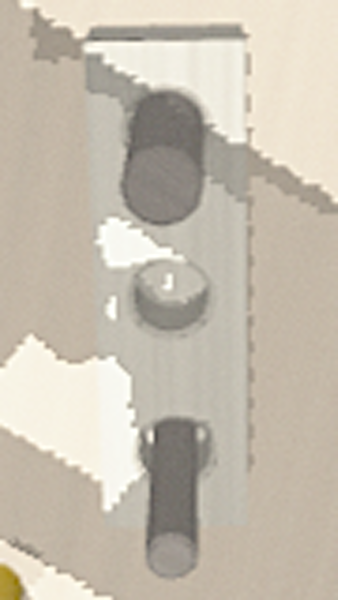

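```bash
python3 - <<'E'
from h import *
im=np.load('w1.npz')
g=lambda x,y:(235+(x+.5)/3.75-.5,145+(y+.5)/3.75-.5)
P={n:ray(im,g(*p),z) for n,p,z in(('thick',(161,185),86),('thin',(171,554),86),('mid',(171,295),28),('c1',(86,41),28),('c2',(245,39),28),('c3',(247,525),28),('c4',(107,525),28))}
for n in P: print(n,P[n].round(1))
print('avg',(P['thick']+P['thin'])/2,(P['c1']+P['c2']+P['c3']+P['c4'])/4)
d=P['thick']-P['thin'];print(np.linalg.norm(d),np.degrees(np.arctan2(-d[0],d[1])))
T=np.array([ [0.0]])
s=ctrl.sense();y=s['tool_rot'][2];e=P['thick'][:2]-np.array(s['eef_pos'])[:2]
print('tool dx,dy',e@[np.cos(y),np.sin(y)],e@[np.sin(y),-np.cos(y)],np.degrees(y))
E
```

```text
thick [ 510.  -242.4   86. ]
thin [ 529.2 -339.5   86. ]
mid [ 519.9 -291.    28. ]
c1 [ 484.6 -222.6   28. ]
c2 [ 526.9 -214.5   28. ]
c3 [ 555.8 -361.4   28. ]
c4 [ 513.4 -369.    28. ]
avg [ 519.60183117 -290.96544697   86.        ] [ 520.20273759 -291.85204796   28.        ]
98.94486503145106 11.204323899043096
tool dx,dy -0.9508760367459296 -8.125137533445491 99.59798303078932
```

Call:
{"api": "step_arm", "payload": {"plan": [[-0.9,-8.1,0,0,0,-1.6,85],[0,0,25,0,0,0,70],[0,0,25,0,0,0,70],[0,0,25,0,0,0,70],[0,0,25,0,0,0,70],[0,0,25,0,0,0,70],[0,0,25,0,0,0,60],[0,0,18,0,0,0,50],[0,0,10,0,0,0,40],[0,0,0,0,0,0,40],[0,0,0,0,0,0,35]]}}

```text
time: 4.3
eef_pos: [510.3, -242.6, 72.8]
tool_rot: [3.141, 0.0, 1.77]
contact_force: [0.0, 0.0, -0.5]
width: 35.1
grip_force: 0.0
```

```bash
python3 - <<'E'
from h import *
im=viewer.get_image('wrist');save(im,'w2')
E
```

```text
(no output)
```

View pics/w2.png

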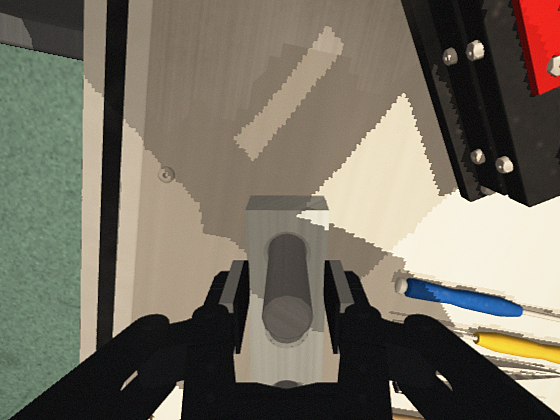

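The dowel (top at 289,318) is centred between the pads (≈245 and 333), so I'll close and test-lift. The device nearby is clear.

Call:
{"api": "step_arm", "payload": {"plan": [[0,0,0,0,0,0,25],[0,0,0,0,0,0,15],[0,0,0,0,0,0,10],[0,0,0,0,0,0,10],[0,0,0,0,0,0,10],[0,0,0,0,0,0,10]], "newtons": 60}}

```text
time: 4.95
eef_pos: [510.6, -242.7, 73.4]
tool_rot: [3.14, 0.001, 1.771]
contact_force: [-1.6, -0.6, 8.1]
width: 18.6
grip_force: 58.3
```

Call:
{"api": "step_arm", "payload": {"plan": [[0,0,-6,0,0,0,10],[0,0,-12,0,0,0,10],[0,0,-22,0,0,0,10],[0,0,-30,0,0,0,10],[0,0,-30,0,0,0,10],[0,0,-30,0,0,0,10],[0,0,-30,0,0,0,10],[0,0,-25,0,0,0,10],[0,0,-15,0,0,0,10],[10,2,0,0,0,0,10],[20,4,0,0,0,0,10]]}}

```text
time: 6.05
eef_pos: [509.7, -211.8, 272.7]
tool_rot: [3.141, 0.001, 1.769]
contact_force: [0.4, 0.3, -1.6]
width: 17.9
grip_force: 58.8
```

Call:
{"api": "step_arm", "payload": {"plan": [[25,6,0,0,0,0,10],[30,7,0,0,0,0,10],[30,7,0,0,0,0,10],[30,7,0,0,0,0,10],[30,7,0,0,0,0,10],[30,7,0,0,0,0,10],[30,7,0,0,0,0,10],[30,7,0,0,0,0,10],[30,7,0,0,0,0,10],[30,7,0,0,0,0,10],[30,7,0,0,0,0,10],[25,5,0,0,0,0,10],[20,4,0,0,0,0,10],[13,2,0,0,0,0,10],[0,0,0,0,0,5,10],[0,0,0,0,0,5.7,10],[0,0,0,0,0,5,10],[0,0,0,0,0,0,10]]}}

```text
time: 7.85
eef_pos: [518.5, 180.8, 271.9]
tool_rot: [-3.141, 0.0, 1.495]
contact_force: [0.5, -0.6, -0.9]
width: 18.3
grip_force: 58.8
```

```bash
python3 - <<'E'
from h import *
s=ctrl.sense();print({k:np.round(s[k],3).tolist() for k in('time','eef_pos','tool_rot','contact_force','width','grip_force')})
im=viewer.get_image('wrist');save(im,'w3')
np.savez('w3.npz',**{k:np.array(im[k]) for k in('camera_matrix','R','t')})
print(-np.array(im['R']).T@im['t'])
for n in('gauge','thick_dowel'):
    for r in finder.trace(n,'wrist'): print(n,r['p'],r['bbox'])
for X in((552,252,30),(499,256,30),(520,180,206)): print(X,proj(im,X))
E
```

```text
{'time': 7.85, 'eef_pos': [518.478, 180.79, 271.919], 'tool_rot': [-3.141, 0.0, 1.495], 'contact_force': [0.525, -0.647, -0.921], 'width': 18.277, 'grip_force': 58.815}
[523.85524154 261.22164942 394.65935543]
gauge 0.64 [255.3, 56.0, 394.1, 139.5]
thick_dowel 0.69 [262.4, 225.5, 307.0, 337.9]
(552, 252, 30) [314.20281245 103.00023821]
(499, 256, 30) [262.2727251  103.05476925]
(520, 180, 206) [290.0109909  238.15171445]
```

View pics/w3.png

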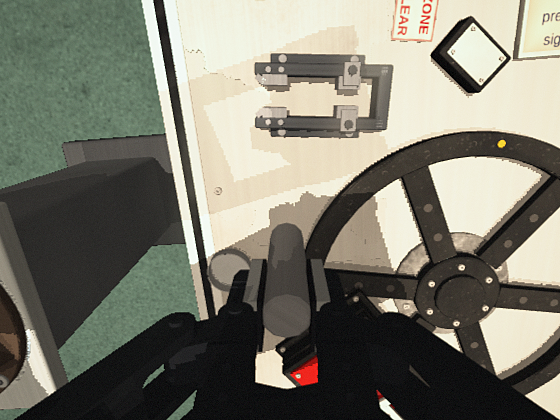

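The gauge shows at (255–394, 54–139) with its open end at the left. The held dowel is upright, with its bottom at ~(289,240). Next I'll enlarge the gauge.

```bash
python3 - <<'E'
import cv2
a=cv2.imread('pics/w3.png')[45:150,245:405]
cv2.imwrite('pics/w3c.png',cv2.resize(a,None,fx=5,fy=5,interpolation=cv2.INTER_CUBIC))
E
```

```text
(no output)
```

View pics/w3c.png

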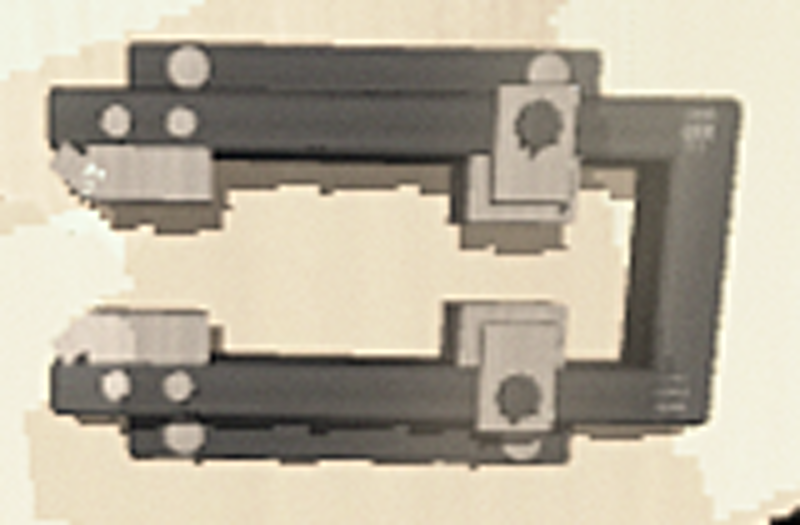

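```bash
python3 - <<'E'
from h import *
im=np.load('w3.npz')
g=lambda x,y:(245+(x+.5)/5-.5,45+(y+.5)/5-.5)
W=lambda x,y,z=30:ray(im,g(x,y),z)[:2]
# name: pixel -> gauge xy
pts=[((50,88),(-53,32)),((52,412),(-53,-32)),((740,100),(72,32)),((708,424),(72,-32)),
((212,201),(-20,11)),((110,201),(-45,11)),((209,311),(-20,-11)),((98,311),(-45,-11)),((212,147),(-20,20)),((210,362),(-20,-20))]
A=np.array([W(*p) for p,_ in pts]);B=np.array([q for _,q in pts],float)
ca,cb=A.mean(0),B.mean(0);U,S,V=np.linalg.svd((B-cb).T@(A-ca));R=(U@V).T
o=ca-R@cb;print('origin',o,'yaw',np.degrees(np.arctan2(R[1,0],R[0,0])),'scale',S.sum()/((B-cb)**2).sum(),np.linalg.det(R))
print(np.round((A-o)@R-B,1))
for p in((452,190),(470,215),(445,335)): print('nogo',((W(*p)-o)@R).round(1))
s=ctrl.sense();K=[np.array(s['eef_pos'])[:2]]
print('dowel bottom centre', ray(im,(289.5,240),205.5))
E
```

```text
origin [547.65276329 258.69827452] yaw -5.366431059070661 scale 1.0715724538721532 1.0
[[-2.6 -0.8]
 [-2.9  0.7]
 [ 9.  -0.6]
 [ 9.5  0.6]
 [-3.2 -0.2]
 [ 1.3 -0.6]
 [-3.4  0.5]
 [-1.2  0.1]
 [-3.4  0.9]
 [-3.  -0.6]]
nogo [25.  13.7]
nogo [28.9  9. ]
nogo [ 25.3 -14.4]
dowel bottom centre [519.59395011 178.60028748 205.5       ]
```

```bash
python3 - <<'E'
from h import *
from scipy.optimize import least_squares
im=np.load('w3.npz')
a=np.linspace(0,2*np.pi,60)
def bbox(x,y,zb):
    q=np.array([proj(im,(x+r*np.cos(t),y+r*np.sin(t),z)) for t in a for r,z in((8.5,zb),(10,zb+1.5),(10,zb+78.5),(8.5,zb+80))])
    return np.r_[q.min(0),q.max(0)]
print(bbox(518.5,180.8,204.5))
I=cv2.imread('pics/w3.png')
print(I[215:235,290].mean(1).round(),I[325:348,287].mean(1).round())
for r in (250,300): print(r,I[r,258:315].mean(1).round())
E
```

```text
[262.27532967 221.50203329 314.04401333 337.22179356]
[153. 148. 156. 153. 151. 152. 155. 158. 124.  79.  83.  85.  79.  83.
  83.  80.  81.  76.  84.  80.] [87. 86. 85. 88. 85. 88. 84. 83. 88. 82. 83. 88. 50. 15.  8.  5. 17. 26.
 34. 33. 35. 35. 22.]
250 [145. 145. 146. 148. 149. 147. 149. 147. 152. 152. 127.  53.  60.  63.
  63.  65.  72.  86.  89.  85.  84.  85.  82.  83.  86.  79.  83.  85.
  79.  81.  79.  76.  73.  80.  72.  64.  61.  62.  66.  69.  62.  62.
  65.  63.  57.  61.  50.  10.  16.  34.  31.  29.  35.  35.  31.  29.
  33.]
300 [ 9. 12. 15. 10. 13. 25. 54. 63. 58. 63. 62. 70. 84. 85. 88. 84. 85. 81.
 84. 85. 86. 83. 84. 81. 83. 85. 87. 84. 83. 85. 84. 82. 85. 86. 81. 81.
 84. 81. 81. 82. 80. 80. 79. 78. 82. 69. 59. 61. 61. 60. 60. 36.  6.  9.
  9.  7. 12.]
```

Call:
{"api": "step_arm", "payload": {"plan": [[10,-7.3,0,0,0,0,10],[20.5,-14.7,0,0,0,0,10],[20.5,-14.7,0,0,0,0,10],[20.5,-14.7,0,0,0,0,10],[10.4,-7.2,0,0,0,1,10],[0,0,15,0,0,0,10],[0,0,25,0,0,0,10],[0,0,25,0,0,0,10],[0,0,25,0,0,0,10],[0,0,25,0,0,0,10],[0,0,25,0,0,0,10],[0,0,25,0,0,0,10],[0,0,15,0,0,0,10],[0,0,10,0,0,0,10],[0,0,5,0,0,0,10],[0,0,3,0,0,0,10],[0,0,0,0,0,0,10],[0,0,0,0,0,0,10]]}}

```text
time: 9.8
eef_pos: [467.1, 267.1, 74.9]
tool_rot: [3.141, -0.001, 1.479]
contact_force: [-0.3, -0.2, -1.2]
width: 18.3
grip_force: 58.9
```

```bash
python3 - <<'E'
from h import *
s=ctrl.sense();print({k:np.round(s[k],3).tolist() for k in('time','eef_pos','tool_rot','contact_force','width','grip_force')})
im=viewer.get_image('wrist');save(im,'w4')
np.savez('w4.npz',**{k:np.array(im[k]) for k in('camera_matrix','R','t')})
u=np.array([.9956,-.0936]);n=np.array([.0936,.9956]);o=np.array([545.2,258.9])
e=np.array(s['eef_pos'])[:2]-o;print('tcp in gauge',e@u,e@n)
E
```

```text
{'time': 9.8, 'eef_pos': [467.064, 267.074, 74.916], 'tool_rot': [3.141, -0.001, 1.479], 'contact_force': [-0.319, -0.218, -1.233], 'width': 18.337, 'grip_force': 58.853}
tcp in gauge -78.55736500134958 0.8249509385033617
```

View pics/w4.png

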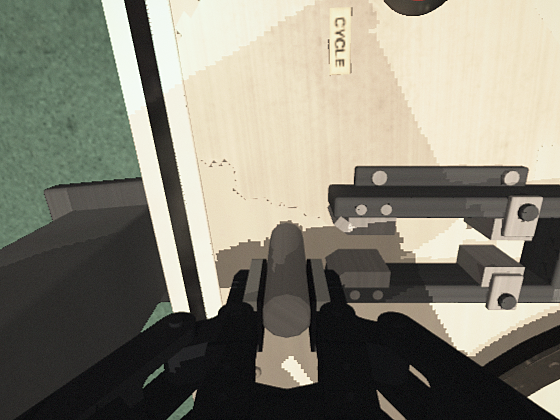

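Dowel at (287,275) stands low in front of the open end (≈332), with the jaws on both sides of its line. I'll overlay the predicted model to check the lateral alignment.

```bash
python3 - <<'E'
from h import *
im=np.load('w4.npz');I=cv2.imread('pics/w4.png')
u=np.array([.9956,-.0936]);n=np.array([.0936,.9956]);o=np.array([545.2,258.9])
k=4;x0,y0=250,160;C=cv2.resize(I[160:310,250:450],None,fx=k,fy=k,interpolation=cv2.INTER_CUBIC)
f=lambda p:tuple(int(round((v-c+.5)*k-.5)) for v,c in zip(p,(x0,y0)))
G=lambda x,y,z=30:f(proj(im,np.r_[o+x*u+y*n,z]))
def L(P,c): cv2.polylines(C,[np.array(P)],False,c,1)
for s in(1,-1):
    L([G(-53,s*32),G(20,s*32)],(0,255,0));L([G(-53,s*17),G(-45,s*11),G(-20,s*11),G(-20,s*20)],(0,0,255))
a=np.linspace(0,2*np.pi,60);e=np.array([467.06,267.07])
for z,r in((7.5,8.5),(9,10),(86,10),(87.5,8.5)): L([f(proj(im,(e[0]+r*np.cos(t),e[1]+r*np.sin(t),z))) for t in a],(255,0,0))
cv2.imwrite('pics/ov.png',C)
E
```

```text
(no output)
```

View pics/ov.png

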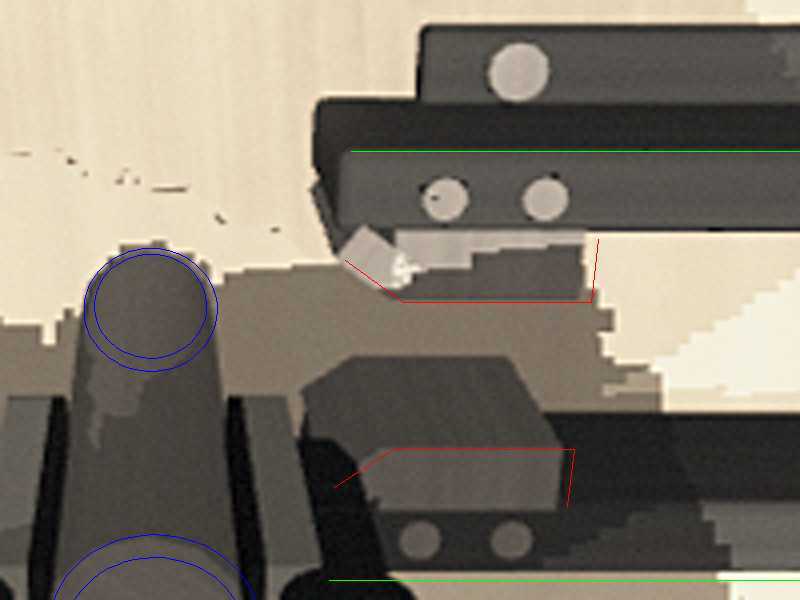

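Jaw edges match the model within ~0.3 mm laterally and the dowel is within ~1 mm. I'll lower it a little and move in carefully.

Call:
{"api": "step_arm", "payload": {"plan": [[-0.5,0,3.4,0,0,0,10],[0,6,0,0,0,0,10],[0,6,0,0,0,0,10],[0,5,0,0,0,0,10],[0,2,0,0,0,0,10],[0,2,0,0,0,0,10],[0,0,0,0,0,0,10]]}}

```text
time: 10.55
eef_pos: [487.8, 264.4, 70.9]
tool_rot: [3.142, -0.0, 1.479]
contact_force: [0.2, 0.5, -1.6]
width: 18.3
grip_force: 58.9
```

Call:
{"api": "step_arm", "payload": {"plan": [[0,2,0,0,0,0,10],[0,2,0,0,0,0,10],[0,1,0,0,0,0,10]]}}

```text
time: 10.85
eef_pos: [492.8, 264.0, 70.9]
tool_rot: [3.141, -0.0, 1.479]
contact_force: [-0.0, 0.1, -1.6]
width: 18.3
grip_force: 58.9
```

Call:
{"api": "step_arm", "payload": {"plan": [[0,1.5,0,0,0,0,10],[0,1.5,0,0,0,0,10],[0,1,0,0,0,0,10]]}}

```text
time: 11.15
eef_pos: [496.7, 263.6, 70.9]
tool_rot: [3.142, -0.0, 1.479]
contact_force: [0.7, -0.6, -2.0]
width: 18.0
grip_force: 58.9
```

Call:
{"api": "step_arm", "payload": {"plan": [[0,1.5,0,0,0,0,10],[0,1.5,0,0,0,0,10],[0,1,0,0,0,0,10]]}}

```text
time: 11.45
eef_pos: [500.7, 263.3, 70.9]
tool_rot: [3.142, -0.0, 1.479]
contact_force: [-0.6, 0.3, -0.9]
width: 18.2
grip_force: 58.9
```

Call:
{"api": "step_arm", "payload": {"plan": [[0,1.5,0,0,0,0,10],[0,1.5,0,0,0,0,10],[0,1,0,0,0,0,10]]}}

```text
time: 11.75
eef_pos: [504.7, 262.9, 70.9]
tool_rot: [3.142, -0.0, 1.479]
contact_force: [0.9, 0.2, -1.1]
width: 18.3
grip_force: 58.9
```

Call:
{"api": "step_arm", "payload": {"plan": [[0,2,0,0,0,0,10],[0,2,0,0,0,0,10],[0,2,0,0,0,0,10]]}}

```text
time: 12.05
eef_pos: [510.7, 262.3, 70.9]
tool_rot: [3.142, -0.0, 1.479]
contact_force: [-0.0, 0.0, -2.0]
width: 18.2
grip_force: 58.9
```

Call:
{"api": "step_arm", "payload": {"plan": [[0,2,0,0,0,0,10],[0,2,0,0,0,0,10],[0,2,0,0,0,0,10]]}}

```text
time: 12.35
eef_pos: [516.7, 261.8, 70.9]
tool_rot: [3.142, 0.0, 1.479]
contact_force: [-0.2, 1.1, -1.7]
width: 18.4
grip_force: 58.9
```

Call:
{"api": "step_arm", "payload": {"plan": [[0,3,0,0,0,0,10],[0,3,0,0,0,0,10],[0,3,0,0,0,0,10],[0,3,0,0,0,0,10],[0,3,0,0,0,0,10],[0,3,0,0,0,0,10],[0,3,0,0,0,0,10],[0,3,0,0,0,0,10],[0,3,0,0,0,0,10],[0,3,0,0,0,0,10],[0,3,0,0,0,0,10],[0,1,0,0,0,0,10]]}}

```text
time: 13.55
eef_pos: [550.7, 258.7, 70.9]
tool_rot: [3.141, -0.0, 1.479]
contact_force: [-0.0, 0.2, -2.5]
width: 18.7
grip_force: 58.9
```

Call:
{"api": "step_arm", "payload": {"plan": [[0,1,0,0,0,0,10],[0,1,0,0,0,0,10],[0,1,0,0,0,0,10]]}}

```text
time: 13.85
eef_pos: [553.3, 258.4, 70.9]
tool_rot: [-3.142, 0.0, 1.479]
contact_force: [0.1, 0.5, -2.1]
width: 18.1
grip_force: 58.9
```

Call:
{"api": "step_arm", "payload": {"plan": [[0,1,0,0,0,0,10],[0,1,0,0,0,0,10]]}}

```text
time: 14.05
eef_pos: [555.4, 258.2, 70.9]
tool_rot: [-3.142, 0.0, 1.479]
contact_force: [-0.1, -0.3, -1.6]
width: 18.2
grip_force: 58.9
```

Call:
{"api": "step_arm", "payload": {"plan": [[0,0.7,0,0,0,0,10],[0,0.7,0,0,0,0,10]]}}

```text
time: 14.25
eef_pos: [556.7, 258.1, 70.9]
tool_rot: [-3.142, -0.0, 1.479]
contact_force: [0.2, -0.1, -1.6]
width: 18.5
grip_force: 58.9
```

Call:
{"api": "step_arm", "payload": {"plan": [[0,0.7,0,0,0,0,10],[0,0.7,0,0,0,0,10],[0,0.7,0,0,0,0,10]]}}

```text
time: 14.55
eef_pos: [558.9, 257.9, 70.9]
tool_rot: [-3.142, -0.0, 1.479]
contact_force: [-0.1, -0.2, -1.3]
width: 18.2
grip_force: 58.9
```

Call:
{"api": "step_arm", "payload": {"plan": [[0,0.6,0,0,0,0,10],[0,0.6,0,0,0,0,10]]}}

```text
time: 14.75
eef_pos: [560.1, 257.8, 70.9]
tool_rot: [-3.142, -0.0, 1.479]
contact_force: [0.7, 1.1, -1.9]
width: 18.0
grip_force: 58.9
```

Call:
{"api": "step_arm", "payload": {"plan": [[0,0.6,0,0,0,0,10]]}}

```text
time: 14.85
eef_pos: [560.6, 257.7, 70.9]
tool_rot: [-3.142, 0.0, 1.479]
contact_force: [0.0, -0.0, -1.7]
width: 18.7
grip_force: 58.9
```

Call:
{"api": "step_arm", "payload": {"plan": [[0,0.6,0,0,0,0,10],[0,0.5,0,0,0,0,10]]}}

```text
time: 15.05
eef_pos: [561.8, 257.6, 70.9]
tool_rot: [3.142, -0.0, 1.479]
contact_force: [-0.1, -0.2, -0.5]
width: 18.1
grip_force: 58.9
```

Call:
{"api": "step_arm", "payload": {"plan": [[0,0.5,0,0,0,0,10],[0,0,0,0,0,0,10]]}}

```text
time: 15.25
eef_pos: [562.2, 257.6, 70.9]
tool_rot: [3.142, -0.0, 1.479]
contact_force: [-0.3, -0.1, -1.5]
width: 18.4
grip_force: 58.9
```

Call:
{"api": "step_arm", "payload": {"plan": [[0,0.5,0,0,0,0,10],[0,0,0,0,0,0,10]]}}

```text
time: 15.45
eef_pos: [562.7, 257.6, 70.9]
tool_rot: [3.142, -0.0, 1.479]
contact_force: [-0.3, -0.4, -1.5]
width: 18.3
grip_force: 58.9
```

Call:
{"api": "step_arm", "payload": {"plan": [[0,0.5,0,0,0,0,10],[0,0.4,0,0,0,0,10]]}}

```text
time: 15.65
eef_pos: [563.7, 257.5, 70.9]
tool_rot: [3.142, -0.0, 1.479]
contact_force: [0.1, 1.5, -1.1]
width: 18.3
grip_force: 58.9
```

Call:
{"api": "step_arm", "payload": {"plan": [[0,0.5,0,0,0,0,10]]}}

```text
time: 15.75
eef_pos: [564.1, 257.4, 70.9]
tool_rot: [-3.142, -0.0, 1.479]
contact_force: [-0.3, 0.6, -1.4]
width: 18.3
grip_force: 58.9
```

Call:
{"api": "step_arm", "payload": {"plan": [[0,0.5,0,0,0,0,10]]}}

```text
time: 15.85
eef_pos: [564.6, 257.4, 70.9]
tool_rot: [-3.142, -0.0, 1.479]
contact_force: [-0.4, -0.8, -1.1]
width: 18.3
grip_force: 58.9
```

Call:
{"api": "step_arm", "payload": {"plan": [[0,0.4,0,0,0,0,10]]}}

```text
time: 15.95
eef_pos: [565.1, 257.3, 70.9]
tool_rot: [3.142, -0.0, 1.479]
contact_force: [-0.1, -0.5, -0.7]
width: 18.2
grip_force: 58.9
```

Call:
{"api": "step_arm", "payload": {"plan": [[0,0.5,0,0,0,0,10]]}}

```text
time: 16.05
eef_pos: [565.5, 257.3, 70.9]
tool_rot: [-3.142, 0.0, 1.479]
contact_force: [-1.4, -0.2, -1.0]
width: 18.2
grip_force: 58.9
```

Call:
{"api": "step_arm", "payload": {"plan": [[0,0.5,0,0,0,0,10]]}}

```text
time: 16.15
eef_pos: [566.0, 257.2, 70.9]
tool_rot: [-3.142, -0.0, 1.479]
contact_force: [-0.6, 0.5, -1.6]
width: 18.7
grip_force: 58.9
```

Call:
{"api": "step_arm", "payload": {"plan": [[0,0.4,0,0,0,0,10]]}}

```text
time: 16.25
eef_pos: [566.4, 257.2, 70.9]
tool_rot: [3.142, 0.0, 1.479]
contact_force: [0.6, -0.0, -2.1]
width: 18.3
grip_force: 58.9
```

Call:
{"api": "step_arm", "payload": {"plan": [[0,0.5,0,0,0,0,10],[0,0.4,0,0,0,0,10]]}}

```text
time: 16.45
eef_pos: [567.3, 257.1, 70.9]
tool_rot: [-3.142, -0.0, 1.479]
contact_force: [-0.4, -0.2, -1.1]
width: 18.4
grip_force: 58.9
```

Call:
{"api": "step_arm", "payload": {"plan": [[0,0.5,0,0,0,0,10]]}}

```text
time: 16.55
eef_pos: [567.8, 257.1, 70.9]
tool_rot: [-3.142, 0.0, 1.479]
contact_force: [-0.3, -0.3, -1.5]
width: 18.1
grip_force: 58.9
```

Call:
{"api": "step_arm", "payload": {"plan": [[0,0.5,0,0,0,0,10]]}}

```text
time: 16.65
eef_pos: [568.3, 257.0, 70.9]
tool_rot: [3.142, -0.0, 1.479]
contact_force: [-0.4, -0.1, -1.8]
width: 18.3
grip_force: 58.9
```

Call:
{"api": "step_arm", "payload": {"plan": [[0,0.5,0,0,0,0,10]]}}

```text
time: 16.75
eef_pos: [568.8, 257.0, 70.9]
tool_rot: [-3.142, 0.0, 1.479]
contact_force: [-0.3, -0.3, -1.7]
width: 18.3
grip_force: 58.9
```

Call:
{"api": "step_arm", "payload": {"plan": [[0,0.5,0,0,0,0,10]]}}

```text
time: 16.85
eef_pos: [569.3, 257.0, 70.9]
tool_rot: [3.142, 0.0, 1.479]
contact_force: [0.8, -0.3, -0.9]
width: 18.1
grip_force: 58.9
```

Call:
{"api": "step_arm", "payload": {"plan": [[0,0.5,0,0,0,0,10]]}}

```text
time: 16.95
eef_pos: [569.8, 256.9, 70.9]
tool_rot: [-3.142, 0.0, 1.479]
contact_force: [0.7, -0.7, -2.4]
width: 18.7
grip_force: 58.9
```

Call:
{"api": "step_arm", "payload": {"plan": [[0,0.5,0,0,0,0,10]]}}

```text
time: 17.05
eef_pos: [570.3, 256.8, 70.9]
tool_rot: [-3.142, 0.0, 1.479]
contact_force: [-1.2, -0.3, -0.8]
width: 17.9
grip_force: 58.9
```

Call:
{"api": "step_arm", "payload": {"plan": [[0,0.5,0,0,0,0,10]]}}

```text
time: 17.15
eef_pos: [570.5, 256.8, 70.8]
tool_rot: [-3.141, 0.0, 1.479]
contact_force: [-2.3, 1.2, -0.8]
width: 18.1
grip_force: 59.0
```

Call:
{"api": "step_arm", "payload": {"plan": [[0,0.2,0,0,0,0,10]]}}

```text
time: 17.25
eef_pos: [570.6, 256.8, 70.8]
tool_rot: [-3.141, 0.0, 1.479]
contact_force: [-2.7, 1.5, -0.3]
width: 18.4
grip_force: 59.0
```

Call:
{"api": "step_arm", "payload": {"plan": [[0,0.4,0,0,0,0,10]]}}

```text
time: 17.35
eef_pos: [570.9, 256.8, 70.8]
tool_rot: [-3.141, 0.0, 1.479]
contact_force: [-5.1, 2.5, -0.4]
width: 18.3
grip_force: 59.1
```

Call:
{"api": "step_arm", "payload": {"plan": [[0,0.4,0,0,0,0,10]]}}

```text
time: 17.45
eef_pos: [571.2, 256.7, 70.7]
tool_rot: [-3.14, 0.0, 1.479]
contact_force: [-5.7, 2.6, 0.2]
width: 18.8
grip_force: 59.1
```

Call:
{"api": "step_arm", "payload": {"plan": [[0,0.2,0,0,0,0,10]]}}

```text
time: 17.55
eef_pos: [571.2, 256.7, 70.7]
tool_rot: [-3.14, 0.0, 1.479]
contact_force: [-5.3, 2.9, -0.1]
width: 18.5
grip_force: 59.2
```

Call:
{"api": "step_arm", "payload": {"plan": [[0.4,0.2,0,0,0,0,10]]}}

```text
time: 17.65
eef_pos: [571.4, 257.0, 70.7]
tool_rot: [-3.14, 0.0, 1.479]
contact_force: [-5.4, 1.3, 0.3]
width: 18.5
grip_force: 59.2
```

Call:
{"api": "step_arm", "payload": {"plan": [[0,0.2,0,0,0,0,10]]}}

```text
time: 17.75
eef_pos: [571.5, 257.0, 70.7]
tool_rot: [-3.14, 0.001, 1.479]
contact_force: [-7.1, 2.4, 0.6]
width: 18.0
grip_force: 59.3
```

Call:
{"api": "step_arm", "payload": {"plan": [[0,0.3,0,0,0,0,10],[0,0,0,0,0,0,10]]}}

```text
time: 17.95
eef_pos: [571.6, 256.9, 70.7]
tool_rot: [-3.14, 0.001, 1.479]
contact_force: [-7.3, 2.7, 1.2]
width: 18.3
grip_force: 59.4
```

Call:
{"api": "step_arm", "payload": {"plan": [[0,0,0,0,0,0,10],[0,0,0,0,0,0,10],[0,0,0,0,0,0,10],[0,0,0,0,0,0,10]]}}

```text
time: 18.35
eef_pos: [571.5, 256.9, 70.7]
tool_rot: [-3.14, 0.001, 1.479]
contact_force: [-8.2, 2.6, 0.5]
width: 18.2
grip_force: 59.4
```

Call:
{"api": "step_arm", "payload": {"plan": [[0,0.2,0,0,0,0,10],[0,0,0,0,0,0,10],[0,0,0,0,0,0,10],[0,0,0,0,0,0,10],[0,0,0,0,0,0,10],[0,0,0,0,0,0,10]]}}

```text
time: 18.95
eef_pos: [571.6, 256.9, 70.6]
tool_rot: [-3.139, 0.001, 1.479]
contact_force: [-7.5, 1.5, 2.1]
width: 18.4
grip_force: 59.5
```

Call:
{"api": "step_arm", "payload": {"plan": [[-0.2,-1,0,0,0,0,10],[-0.1,-2,0,0,0,0,10],[0,-3,0,0,0,0,10],[0,-4,0,0,0,0,10],[0,-4,0,0,0,0,10],[0,-4,0,0,0,0,10],[0,-4,0,0,0,0,10],[0,-4,0,0,0,0,10],[0,-3,0,0,0,0,10],[0,-2,0,0,0,0,10],[0,0,0,0,0,0,10]]}}

```text
time: 20.05
eef_pos: [541.7, 259.6, 70.9]
tool_rot: [-3.141, 0.0, 1.479]
contact_force: [-0.5, 0.3, -1.4]
width: 18.5
grip_force: 59.0
```

Call:
{"api": "step_arm", "payload": {"plan": [[0,-1,0,0,0,0,10],[0,-1,0,0,0,0,10],[0,-1,0,0,0,0,10]]}}

```text
time: 20.35
eef_pos: [539.0, 259.8, 70.9]
tool_rot: [-3.142, -0.0, 1.479]
contact_force: [-0.0, -0.6, -2.1]
width: 18.6
grip_force: 59.0
```

Call:
{"api": "step_arm", "payload": {"plan": [[0,-1,0,0,0,0,10],[0,-1,0,0,0,0,10]]}}

```text
time: 20.55
eef_pos: [536.9, 260.0, 70.9]
tool_rot: [-3.142, 0.0, 1.479]
contact_force: [-0.6, 0.4, -1.7]
width: 18.0
grip_force: 59.0
```

Call:
{"api": "step_arm", "payload": {"plan": [[0,-1,0,0,0,0,10],[0,-1,0,0,0,0,10]]}}

```text
time: 20.75
eef_pos: [534.9, 260.2, 70.9]
tool_rot: [-3.142, 0.0, 1.479]
contact_force: [0.9, 0.7, -0.7]
width: 18.7
grip_force: 59.0
```

Call:
{"api": "step_arm", "payload": {"plan": [[0,-1,0,0,0,0,10],[0,-1,0,0,0,0,10]]}}

```text
time: 20.95
eef_pos: [532.9, 260.4, 70.9]
tool_rot: [3.142, -0.0, 1.479]
contact_force: [-0.3, 0.1, -1.4]
width: 18.3
grip_force: 59.0
```

Call:
{"api": "step_arm", "payload": {"plan": [[0,-1,0,0,0,0,10],[0,-1,0,0,0,0,10]]}}

```text
time: 21.15
eef_pos: [531.0, 260.6, 70.9]
tool_rot: [3.142, -0.0, 1.479]
contact_force: [-0.1, -0.7, -1.3]
width: 17.9
grip_force: 59.0
```

Call:
{"api": "step_arm", "payload": {"plan": [[0,-1,0,0,0,0,10],[0,-1,0,0,0,0,10]]}}

```text
time: 21.35
eef_pos: [529.0, 260.8, 70.9]
tool_rot: [3.142, -0.0, 1.479]
contact_force: [-0.0, -0.1, -0.8]
width: 18.5
grip_force: 59.0
```

Call:
{"api": "step_arm", "payload": {"plan": [[0,-1,0,0,0,0,10],[0,-1,0,0,0,0,10],[0,-1,0,0,0,0,10]]}}

```text
time: 21.65
eef_pos: [526.0, 261.0, 70.9]
tool_rot: [3.142, -0.0, 1.479]
contact_force: [-0.4, -0.4, -1.6]
width: 18.1
grip_force: 59.0
```

Call:
{"api": "step_arm", "payload": {"plan": [[0,-1.5,0,0,0,0,10],[0,-1.5,0,0,0,0,10],[0,-1.5,0,0,0,0,10],[0,-1.5,0,0,0,0,10],[0,-1.5,0,0,0,0,10]]}}

```text
time: 22.15
eef_pos: [518.4, 261.7, 70.9]
tool_rot: [3.142, -0.0, 1.479]
contact_force: [0.0, 0.1, -1.1]
width: 18.4
grip_force: 59.0
```

Call:
{"api": "step_arm", "payload": {"plan": [[0,-2,0,0,0,0,10],[0,-2,0,0,0,0,10],[0,-3,0,0,0,0,10],[0,-3,0,0,0,0,10],[0,-3,0,0,0,0,10],[0,-3,0,0,0,0,10],[0,-3,0,0,0,0,10],[0,-4,0,0,0,0,10],[0,-4,0,0,0,0,10],[0,-5,0,0,0,0,10],[0,-5,0,0,0,0,10],[0,-5,0,0,0,0,10],[0,-4,0,0,0,0,10],[0,-2,0,0,0,0,10],[0,0,0,0,0,0,10]]}}

```text
time: 23.65
eef_pos: [470.5, 266.1, 70.9]
tool_rot: [-3.142, 0.0, 1.479]
contact_force: [0.6, -0.1, -1.7]
width: 18.3
grip_force: 59.0
```

Call:
{"api": "step_arm", "payload": {"plan": [[0,0,-8,0,0,0,10],[0,0,-20,0,0,0,10],[0,0,-30,0,0,0,10],[0,0,-30,0,0,0,10],[0,0,-30,0,0,0,10],[0,0,-30,0,0,0,10],[0,0,-30,0,0,0,10],[0,0,-16,0,0,0,10],[0,0,-8,0,0,0,10],[0,0,0,0,0,0,10]]}}

```text
time: 24.65
eef_pos: [471.2, 266.2, 274.0]
tool_rot: [3.14, -0.001, 1.479]
contact_force: [0.3, 0.7, -1.3]
width: 18.5
grip_force: 59.1
```

Call:
{"api": "step_arm", "payload": {"plan": [[-15,2.7,0,0,0,0,10],[-25,4.5,0,0,0,0,10],[-34,6.2,0,0,0,0,10],[-34,6.2,0,0,0,0,10],[-34,6.2,0,0,0,0,10],[-34,6.2,0,0,0,0,10],[-34,6.2,0,0,0,0,10],[-34,6.2,0,0,0,0,10],[-34,6.2,0,0,0,0,10],[-34,6.2,0,0,0,0,10],[-34,6.2,0,0,0,0,10],[-34,6.2,0,0,0,0,10],[-34,6.2,0,0,0,0,10],[-34,6.2,0,0,0,0,10],[-34,6.2,0,0,0,0,10],[-34,6.2,0,0,0,0,10],[-20,3.7,0,0,0,0,10],[-14.7,2.7,0,0,0,0,10]]}}

```text
time: 26.45
eef_pos: [519.6, -293.0, 271.7]
tool_rot: [-3.14, -0.001, 1.478]
contact_force: [0.3, 0.2, -1.6]
width: 18.3
grip_force: 59.1
```

Call:
{"api": "step_arm", "payload": {"plan": [[0,0,0,0,0,-5,10],[0,0,0,0,0,-7,10],[0,0,0,0,0,-4.7,10],[0,0,0,0,0,0,10],[0,0,0,0,0,0,10]]}}

```text
time: 26.95
eef_pos: [520.3, -291.0, 272.6]
tool_rot: [-3.141, -0.001, 1.769]
contact_force: [0.0, -0.2, -1.8]
width: 18.4
grip_force: 59.1
```

```bash
python3 - <<'E'
from h import *
s=ctrl.sense();y=s['tool_rot'][2]
e=np.array([520.0,-291.5])-np.array(s['eef_pos'])[:2]
print(s['eef_pos'],np.degrees(y),'dx,dy',e@[np.cos(y),np.sin(y)],e@[np.sin(y),-np.cos(y)])
im=viewer.get_image('wrist');save(im,'w5')
I=cv2.imread('pics/w5.png').mean(2).round().astype(int)
for r in(250,300):print(r,I[r,258:315])
print(I[215:235,290],I[325:348,287])
E
```

```text
[ 520.25792574 -291.03837941  272.59739839] 101.33185881355199 dx,dy -0.4019413638573873 -0.34360208844646073
250 [236 237 237 237 239 240 239 239 239 242 194  43  65  68  68  72  71  74
  76  71  71  72  74  69  69  66  70  71  71  74  72  70  73  70  70  69
  72  67  68  69  69  68  67  66  57  57 108 168 162 160 157 155 154 160
 159 158 156]
300 [14 20 15 15 14 31 60 67 62 66 66 79 90 89 94 91 89 89 90 88 91 90 92 90
 92 92 89 90 91 92 89 89 89 89 88 90 87 88 88 86 85 89 85 88 87 79 68 63
 67 64 61 33  9  9  7 11 11]
[74 75 73 72 69 75 72 74 75 75 73 77 73 77 74 73 74 73 72 75] [ 89  90  90  94  92  90  90  89  87  90  92  89  68 120 121 116 120 113
 109 119 120 116 117]
```

Call:
{"api": "step_arm", "payload": {"plan": [[-0.4,-0.3,10,0,0,0,10],[0,0,20,0,0,0,10],[0,0,30,0,0,0,10],[0,0,30,0,0,0,10],[0,0,30,0,0,0,10],[0,0,25,0,0,0,10],[0,0,15,0,0,0,10],[0,0,8,0,0,0,10],[0,0,0,0,0,0,10],[0,0,0,0,0,0,10]]}}

```text
time: 28.0
eef_pos: [520.5, -292.1, 105.3]
tool_rot: [3.141, 0.0, 1.77]
contact_force: [0.7, 0.5, -0.7]
width: 18.2
grip_force: 59.0
```

```bash
python3 - <<'E'
from h import *
s=ctrl.sense();e=np.array(s['eef_pos']);print(e)
im=viewer.get_image('wrist')
k=4;x0,y0=220,170;C=cv2.resize(im['color'][170:320,220:370,::-1],None,fx=k,fy=k,interpolation=cv2.INTER_CUBIC)
f=lambda p:tuple(int(round((v-c+.5)*k-.5)) for v,c in zip(p,(x0,y0)))
a=np.linspace(0,2*np.pi,60)
def circ(x,y,z,r,c): cv2.polylines(C,[np.array([f(proj(im,(x+r*np.cos(t),y+r*np.sin(t),z))) for t in a])],True,c,1)
zb=e[2]-67.4
circ(e[0],e[1],zb+1.5,10,(255,0,0));circ(520,-291.5,28,13,(0,0,255));circ(510.3,-242.4,28,13,(0,255,0))
cv2.imwrite('pics/ov5.png',C)
E
```

```text
[ 520.48147123 -292.09190071  105.3040641 ]
```

View pics/ov5.png

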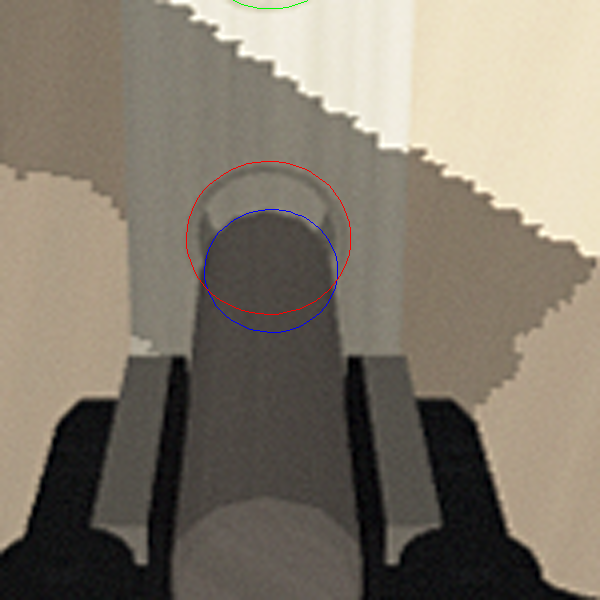

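The dowel's underside sits over the hole rim as predicted, within about 0.5 mm, so I'll insert it.

Call:
{"api": "step_arm", "payload": {"plan": [[0,0,3,0,0,0,10],[0,0,3,0,0,0,10],[0,0,2,0,0,0,10],[0,0,2,0,0,0,10],[0,0,2,0,0,0,10]]}}

```text
time: 28.55
eef_pos: [520.2, -291.9, 92.8]
tool_rot: [3.142, 0.0, 1.771]
contact_force: [-0.2, 0.1, -1.9]
width: 18.3
grip_force: 59.1
```

Call:
{"api": "step_arm", "payload": {"plan": [[0,0,2,0,0,0,10],[0,0,2,0,0,0,10],[0,0,2,0,0,0,10],[0,0,2,0,0,0,10]]}}

```text
time: 28.95
eef_pos: [520.2, -291.9, 84.7]
tool_rot: [-3.142, -0.0, 1.771]
contact_force: [0.3, -0.1, -1.8]
width: 18.2
grip_force: 59.1
```

Call:
{"api": "step_arm", "payload": {"plan": [[0,0,2,0,0,0,10],[0,0,2,0,0,0,10],[0,0,2,0,0,0,10],[0,0,1,0,0,0,10]]}}

```text
time: 29.35
eef_pos: [520.2, -291.9, 77.7]
tool_rot: [-3.141, -0.0, 1.771]
contact_force: [0.2, -0.7, -0.5]
width: 18.5
grip_force: 59.1
```

Call:
{"api": "step_arm", "payload": {"plan": [[0,0,1,0,0,0,10],[0,0,1,0,0,0,10],[0,0,0.7,0,0,0,10],[0,0,0.5,0,0,0,10],[0,0,0,0,0,0,10]]}}

```text
time: 29.85
eef_pos: [520.2, -291.9, 74.7]
tool_rot: [-3.142, -0.0, 1.771]
contact_force: [-0.0, -1.4, -1.8]
width: 18.0
grip_force: 59.1
```

Call:
{"api": "step_arm", "payload": {"plan": [[0,0,0.5,0,0,0,10],[0,0,0.4,0,0,0,10],[0,0,0,0,0,0,10]]}}

```text
time: 30.15
eef_pos: [520.2, -291.9, 73.8]
tool_rot: [-3.142, -0.0, 1.771]
contact_force: [-0.3, -0.6, -1.3]
width: 18.1
grip_force: 59.1
```

Call:
{"api": "step_arm", "payload": {"plan": [[0,0,0.4,0,0,0,10],[0,0,0,0,0,0,22],[0,0,0,0,0,0,30],[0,0,0,0,0,0,45],[0,0,0,0,0,0,45],[0,0,0,0,0,0,45],[0,0,0,0,0,0,45]]}}

```text
time: 30.85
eef_pos: [520.2, -291.9, 73.4]
tool_rot: [3.142, 0.0, 1.771]
contact_force: [-0.2, 0.7, -0.6]
width: 45.1
grip_force: 0.0
```

Call:
{"api": "step_arm", "payload": {"plan": [[0,0,-8,0,0,0,45],[0,0,-15,0,0,0,45],[0,0,-25,0,0,0,45],[0,0,-30,0,0,0,45],[0,0,-30,0,0,0,45],[0,0,-30,0,0,0,45],[0,0,-20,0,0,0,45],[0,0,-10,0,0,0,45],[0,0,0,0,0,0,45],[0,0,0,0,0,0,45]]}}

```text
time: 31.85
eef_pos: [519.9, -291.7, 241.0]
tool_rot: [-3.141, -0.0, 1.771]
contact_force: [0.6, -0.3, 0.3]
width: 45.0
grip_force: 0.0
```

```bash
python3 - <<'E'
from h import *
im=viewer.get_image('wrist');save(im,'w6')
for n in('thick_dowel','thin_dowel','holder'):
    for r in finder.trace(n,'wrist'): print(n,r['p'],r['bbox'])
a=np.linspace(0,2*np.pi,60)
for x,y,r in((520,-291.5,10),(529.6,-340,7)):
    q=np.array([proj(im,(x+r*np.cos(t),y+r*np.sin(t),z)) for t in a for z in(28,86)]);print(q.min(0),q.max(0))
I=im['color'][120:330,200:360,::-1];cv2.imwrite('pics/w6c.png',cv2.resize(I,None,fx=2.8,fy=2.8,interpolation=2))
E
```

```text
thick_dowel 0.64 [277.2, 172.3, 296.2, 207.1]
thick_dowel 0.56 [237.0, 264.9, 243.3, 272.4]
thick_dowel 0.16 [264.0, 101.7, 311.3, 248.6]
thin_dowel 0.55 [281.3, 210.7, 294.3, 254.0]
holder 0.93 [261.7, 103.1, 310.9, 246.7]
[275.39343317 170.12504163] [298.93826687 207.04142713]
[279.07281406 219.29671528] [294.7110854  256.02114786]
```

The dowel in the middle hole traces to rows 172–207, against 170–207 predicted for fully home. The thin dowel is unchanged and the gripper is clear, so I'll hand in.

```bash
python3 -c "
from cell import ctrl
print(ctrl.finish_job())"
```

```text
the job is handed in; nothing more can be done
None
```

I pushed the thick dowel through the go gap and pressed it on the no-go jaws at about 8 N for about a second. I then drew it back out the way it went in, stood it home in the middle hole, released it and handed the job in at about 32 s; no verdict came back.

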